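# Scoop back in the powder tub, lid down

### The arm

A 6-joint arm with a two-finger parallel gripper is mounted at the origin on a cart in front of the work surface, level with it; the furniture and walls round the work are solid. World frame = base frame: x ahead of the robot, y to its left, z up, the work surface at z = 0. Lengths are in m, angles in rad, forces in N, time in s.
With the tool pointing down it reaches from about 0.35 to 0.85 m from the base axis. Payload 8.1 kg.
Tool frame: the origin (TCP) lies midway between the tips of the shut fingers; the grasp point (between the pads) lies 19 mm behind it (robot.grip_point_offset is the distance from the TCP to the grasp point, in m); z points along the fingers, y is the line along which they close (so a half turn about z gives the same grasp; the last joint's range is limited). The gripper opens to 93 mm and grips with 3 to 60 N. Pads are 15 mm wide; open, the fingers measure 128 mm over their backs; the gripper's body (75 mm by 188 mm) begins 65 mm behind the grasp point.
Start: joints at [1.141, 0.13, 1.488, -0, 1.523, -0.085], TCP at [0.203, 0.565, 0.219] pointing down, gripper open.
Joint ranges: [-2.96, 2.96], [-0.89, 2.26], [0.02, 2.5], [-1.34, 4.48], [0, 2.73], [-2.66, 2.66]. Speed limits (rad/s): [2.39, 2.39, 2.79, 3.14, 3.14, 3.14].

### API

Orientations are given as a rotation vector (axis times angle).
In Python, from plant import robot, read_camera, job gives the robot as it stands.
- The arm moves only by the shell command python3 -m inch 'ROWS' [FORCE]. ROWS is JSON, one flat list of numbers, 5 for each row, row after row: the shift along the world's x, y, z in mm, then the turn about the world's z in degrees, then the opening in per cent of the stroke, from 0 (shut) to 100 (fully open). In form: [dx, dy, dz, yaw, hand, dx, dy, dz, yaw, hand, ...]. A call has 1 to 10 rows; each row is the pose to reach, as a shift and turn from the pose commanded when the call began; what a row does not reach only later rows make up. A row lasts 1/12 s, in which the tool goes at most 41.7 mm and 7.16 degrees, less where a joint would pass 70% of its speed; a pose out of reach is approached as far as the arm can. A call with a gripper value outside its range is refused whole. The fingers move at their own pace and stop on an object; FORCE is the grip in N (left out, the last holds). Time passes only in rows, so rows that repeat a pose let the fingers close. It gives the time, the measured TCP pose, the force, the opening and the grip force at its end, in the units of the state.
- robot.read_state(): the state, without advancing time (a new reading comes with each control period).
- read_camera(name): name is "side" or "top" or "wrist"; returns a dict with "image" (400x640x3 uint8, blue, green, red), "K" (3x3 intrinsics, pixels), "extrinsics" (4x4, takes a point from world to camera coordinates); the wrist camera has in their place "mount" (4x4, takes a point from camera to tool coordinates, whose origin is the TCP and whose axes are the flange's). Camera axes: x right, y down, z forward; pixel columns grow to the right and rows downward; lengths in m; the calibration is good to about 2 mm. A picture is of the moment at which its call begins: read the wrist's pose just before it. There is no depth.
- job.close_job(): hands the job in; it is judged then, once.
The state is a dict: "t": time; "q": joint angles; "dq": joint speeds; "joint_torque": joint torques, N m; "tool_pos": TCP position; "orientation": TCP orientation; "force": force on the tool from outside, world axes, zero at the start; "wrist_torque": the same for the moment, N m; "opening": finger opening in m; "gripper_force": force on a finger pad.
Only numpy, scipy, OpenCV 4.12 (cv2) and the standard library are available. Lean on these libraries where they do the work, as an engineer would, in place of code of your own. Each camera call takes 0.05 s, during which the arm holds its last target. There are 200 camera calls.

### The job

Put the yellow measuring scoop back into the open detergent tub, resting upright (cup opening up) on the powder, (swing the lid further back first if it leans in the way), and only then lower the tub's blue hinged lid gently until it is fully shut. Do not let the lid slam, do not shove the tub away from where it stands, and leave the cups, glasses and bottle round it where they are.

Things in the scene. Friction and masses are not known exactly. Their poses are not given: they have to be found in the camera images.
- tub: white detergent powder tub with a blue hinged lid, 139 x 174 x 126 mm closed, 1.8 kg, loose on the surface. Origin: centre of its underside; z up; +y along the hinge; +x from the front (where the lid's lip is) to the hinge side. Its open space is 115 mm (x, from -53 to 62 mm) by 164 mm (y) between walls 3 mm thick, from the solid powder top at 60 mm up to the rim at 120 mm
- tub_inside (a point): middle of the powder top inside the tub, 4 mm to +x and 60 mm above the tub's origin; axes as the tub
- lid_hinge (a point): middle of the lid's hinge line, on the tub 67 mm to +x and 124 mm above its origin; the line runs along the tub's y
- lid_lip (a point): middle of the lid's free edge, on its outer (top) face at the front lip, 136 mm from the hinge line; moves with the lid. The lid is a flat plate 5 mm thick and 174 mm wide whose straight edge lies 127 mm from the hinge line (the lip, 40 mm wide, juts out of its middle), and its outer face lies 2 mm outside the plane through the hinge line
- tub_lid (a joint): angle of the lid, rad: 0 shut flat on the rim, 1.57 upright over the hinge, 1.92 leaning back at its stop. The hinge is stiff: the lid stays where it is left and needs about 0.3 to 1 N at its free edge to move
- mat: dark draining mat with grey ribs, 200 x 200 x 6 mm, fixed to the surface; origin: centre of its underside
- scoop: yellow measuring scoop, 136 mm long, 36 mm high, 60 g, standing on the mat. Origin: centre of its length, at the underside; z up; +x along the handle. Round cup open at the top, 64 mm across at the rim, centred 36 mm to -x; flat straight handle 18 mm wide (y) and 12 mm thick (z from 24 to 36 mm), from the cup to 68 mm to +x
- mat_glass_a: upturned clear tumbler, 71 mm wide, 82 mm high, stands on the mat; origin: centre of its underside. To be left alone
- mat_glass_b: upturned clear tumbler, 71 mm wide, 82 mm high, stands on the mat; origin: centre of its underside. To be left alone
- espresso_cup: small upturned white cup, 64 x 93 (with its handle) x 51 mm high, stands on the mat; origin: centre of its underside. To be left alone
- blue_cup: wide cup, white outside and blue inside, 94 x 117 (with its handle) x 58 mm high, in the back row; origin: centre of its underside. To be left alone
- water_glass: clear glass, 72 mm wide, 100 mm high, in the back row; origin: centre of its underside. To be left alone
- soap_bottle: washing-up liquid bottle with an orange cap, 49 x 81 x 226 mm high, in the back row; origin: centre of its underside. To be left alone
- back_glass: upturned clear glass, 68 mm wide, 90 mm high, in the back row; origin: centre of its underside. To be left alone
- white_mug: white mug, 84 x 123 (with its handle) x 91 mm high, in the back row; origin: centre of its underside. To be left alone

How it is judged:
On the way:
1. the scoop rests upright on the powder inside the tub, let go, while the lid still stands open (x of scoop in the frame of tub_inside between -0.05 and 0.05 m and y of scoop in the frame of tub_inside between -0.07 and 0.07 m and z of scoop in the frame of tub_inside between -0.01 and 0.015 m and angle between scoop's own z axis and vertical below 0.3 rad and value of joint tub_lid above 0.8 rad and contact force between the fingers and scoop below 0.05 N and linear speed of scoop below 0.05 m/s), for 0.2 s.
At the end, for the whole second after the job is handed in: The scoop is inside the tub on the powder, upright within 0.3 rad, the lid is shut to within 0.04 rad, the tub stands upright, at rest and within 40 mm of where it began (x of scoop in the frame of tub_inside between -0.05 and 0.05 m and y of scoop in the frame of tub_inside between -0.07 and 0.07 m and z of scoop in the frame of tub_inside between -0.01 and 0.015 m and angle between scoop's own z axis and vertical below 0.3 rad and value of joint tub_lid below 0.04 rad and distance of tub from where it was at the start of the episode below 0.04 m and linear speed of each of scoop, tub below 0.02 m/s and angle between tub's own z axis and vertical below 0.05 rad); the robot touches nothing.
It fails at once if the lid is slammed (faster than 3 rad/s in its last 0.5 rad) (velocity of joint tub_lid below -3 rad/s and value of joint tub_lid below 0.5 rad).
It fails at once if the tub is shoved more than 60 mm (distance of tub from where it was at the start of the episode above 0.06 m).
It fails at once if a cup, glass or bottle is moved more than 30 mm or tipped (distance of any of mat_glass_a, mat_glass_b, espresso_cup, blue_cup, water_glass, soap_bottle, back_glass, white_mug from where it was at the start of the episode above 0.03 m or angle between any of mat_glass_a, mat_glass_b, espresso_cup, blue_cup, water_glass, soap_bottle, back_glass, white_mug's own z axis and vertical above 0.5 rad).
It also fails if it takes over 72 s, if anything falls off the work surface, if the arm or the gripper's body presses on something with over 40 N, if the wrist force passes 120 N, or if a joint passes its speed limit or range.

## Working session

There is one attempt and no reset: what is moved stays moved. The work goes in short steps, Python scripts to look and compute and a shell command to move; the robot and the scene stay as the last step left them, time stands still between calls to the robot, and variables do not carry over. Pictures are saved under pics/ and viewed, at most 10 in all, crops included, and the job is handed in when it is done.

```bash
mkdir -p pics; cat > h.py <<'E'
import numpy as np,cv2
from plant import robot,read_camera,job
from scipy.spatial.transform import Rotation as R
def cam(n):
    s=robot.read_state(); c=read_camera(n)
    if n=="wrist":
        T=np.eye(4);T[:3,:3]=R.from_rotvec(s["orientation"]).as_matrix();T[:3,3]=s["tool_pos"]
        E=np.linalg.inv(T@c["mount"])
    else: E=np.array(c["extrinsics"])
    return c["image"],np.array(c["K"]),E
def snap(n,f):
    im,K,E=cam(n); cv2.imwrite(f"pics/{f}.png",im); np.savez(f"{f}.npz",K=K,E=E); return im
def ray(f,u,v,z):
    d=np.load(f+".npz");K,E=d["K"],d["E"];Ei=np.linalg.inv(E)
    r=Ei[:3,:3]@np.linalg.inv(K)@[u,v,1];o=Ei[:3,3]
    return o+r*(z-o[2])/r[2]
def proj(f,p):
    d=np.load(f+".npz");K,E=d["K"],d["E"];q=K@(E[:3,:3]@np.array(p).T+E[:3,3:4] if np.ndim(p)>1 else E[:3,:3]@p+E[:3,3]);return (q[:2]/q[2]).T
E
python3 - <<'E'
from h import *
snap("top","top0");snap("side","side0")
s=robot.read_state();print(s)
for f in("top0","side0"):print(np.linalg.inv(np.load(f+".npz")["E"]).round(3))
E
```

```text
{'t': 0.1, 'q': array([ 1.14060371e+00,  1.31080879e-01,  1.48916933e+00, -3.57146119e-05,
        1.52300225e+00, -8.53607352e-02]), 'dq': array([ 0.00094586, -0.00211799, -0.00208055, -0.00101335,  0.00043832,
       -0.00075091]), 'joint_torque': array([ 5.06794258e-04, -5.61346972e+01, -4.93093872e+01,  7.70908361e-02,
        2.91977380e-02, -9.21801438e-05]), 'tool_pos': array([0.20257685, 0.56422015, 0.21769577]), 'orientation': array([-5.38911421e-01, -3.09462933e+00,  2.53503150e-03]), 'force': array([-0.51395413,  0.11489784,  0.08640956]), 'wrist_torque': array([-0.00901559, -0.05794964,  0.00830716]), 'gripper_force': 0.0, 'opening': 0.09289484526925862}
[[ 0.017 -0.999  0.045  0.518]
 [-1.    -0.017  0.008  0.045]
 [-0.007 -0.045 -0.999  1.169]
 [ 0.     0.     0.     1.   ]]
[[ 0.983 -0.116  0.144  0.416]
 [-0.185 -0.624  0.759 -0.771]
 [ 0.002 -0.773 -0.635  0.773]
 [ 0.     0.     0.     1.   ]]
```

View pics/top0.png

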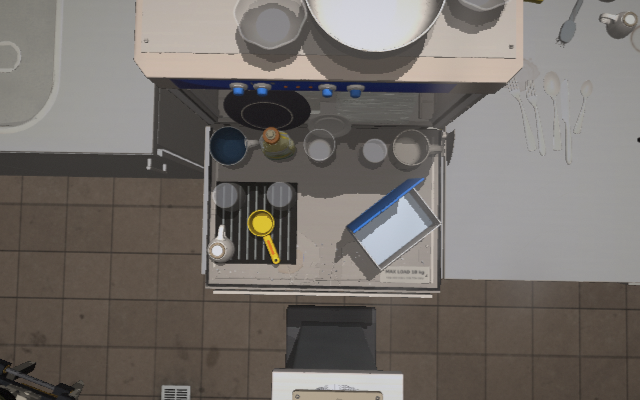

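View pics/side0.png

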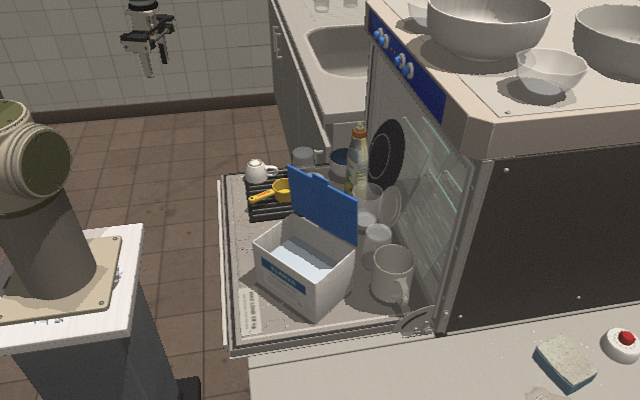

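The top view shows the scoop on the mat (cup at about 261,223, handle end at 276,261), and the tub at about (395,228) with its lid leaning up along the back-left edge. I'll enlarge both.

```bash
python3 - <<'E'
from h import *
im=cv2.imread("pics/top0.png")[120:300,200:455];cv2.imwrite("pics/top0c.png",cv2.resize(im,None,fx=3.1,fy=3.1,interpolation=3))
im=cv2.imread("pics/side0.png")[130:330,225:435];cv2.imwrite("pics/side0c.png",cv2.resize(im,None,fx=3,fy=3,interpolation=3))
E
```

```text
(no output)
```

View pics/top0c.png

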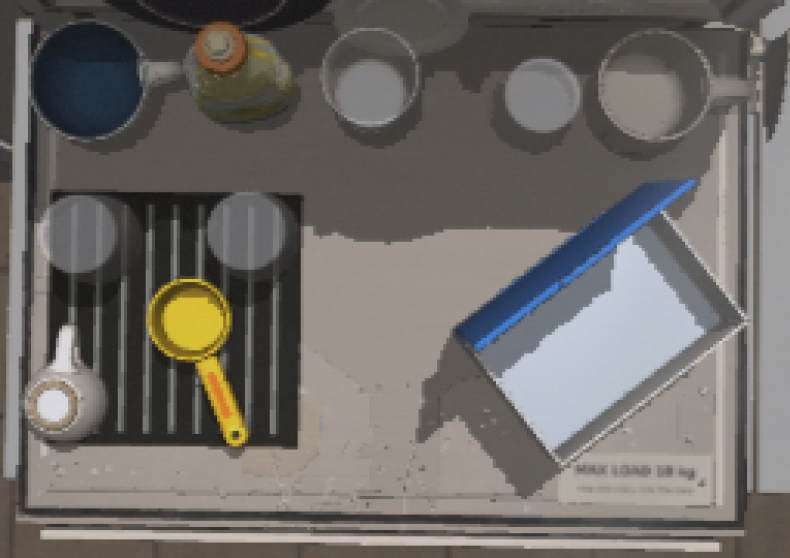

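View pics/side0c.png

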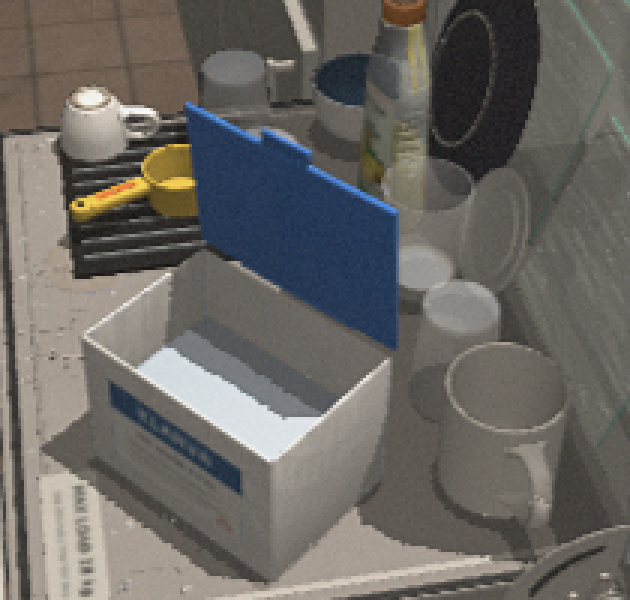

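```bash
python3 - <<'E'
from h import *
from scipy.optimize import least_squares
t=lambda u,v:(200+(u+.5)/3.1-.5,120+(v+.5)/3.1-.5)
s=lambda u,v:(225+(u+.5)/3-.5,130+(v+.5)/3-.5)
obs=[("top0",t(560,468),"F+"),("top0",t(745,320),"F-"),("side0",s(84,333),"F+"),("side0",s(270,460),"F-"),("side0",s(390,360),"B-"),
("side0",s(187,103),"L+"),("side0",s(397,210),"L-"),("top0",t(694,182),"L-"),("top0",t(458,330),"L+")]
def pt(k,p):
    x,y,a,q=p; sy=1 if k[1]=="+" else -1
    if k[0]=="F":l=[-.056,.085*sy,.12]
    elif k[0]=="B":l=[.065,.085*sy,.12]
    else: l=[.067-.127*np.cos(q),.087*sy,.124+.127*np.sin(q)]
    return R.from_euler("z",a).apply(l)+[x,y,0]
f=lambda p:np.concatenate([proj(c,pt(k,p))-o for c,o,k in obs])
r=least_squares(f,[.5,-.2,.67,1.5],loss="soft_l1");print(r.x.round(4),np.degrees(r.x[2:]));print(r.fun.reshape(-1,2).round(1))
c=ray("top0",*t(191,319),.042);h=ray("top0",*t(236,438),.042);h2=ray("side0",*s(78,210),.042)
print("cup",c,"end",h,h2,"yaw",np.degrees(np.arctan2(*(h-c)[1::-1])),np.linalg.norm(h-c))
for n,u,v,z in[("gA",79,233,.088),("gB",250,232,.088),("esp",52,405,.057),("blue",88,80,.058),("soap",219,48,.226),("water",370,77,.1),("bg",541,95,.09),("mug",657,85,.091)]:print(n,ray("top0",*t(u,v),z).round(3))
E
```

```text
[ 0.5076 -0.1145  0.6561  1.482 ] [37.59449591 84.9124549 ]
[[-1.6 -1.1]
 [ 0.5  0.4]
 [-1.2 -0.1]
 [-0.4  0.9]
 [ 0.8 -0.9]
 [ 0.3 -1.1]
 [-0.   0.3]
 [-0.5 -1.6]
 [ 3.7  4.4]]
cup [0.5093854  0.18889977 0.042     ] end [0.41939475 0.15254418 0.042     ] [0.42002979 0.14836191 0.042     ] yaw -158.00164010221312 0.09705692559050248
gA [0.572 0.267 0.088]
gB [0.574 0.141 0.088]
esp [0.443 0.29  0.057]
blue [0.69  0.269 0.058]
soap [0.686 0.151 0.226]
water [0.689 0.055 0.1  ]
bg [ 0.679 -0.072  0.09 ]
mug [ 0.687 -0.157  0.091]
```

Plan: grip the cup's wall beside the handle, with the closing line 32° off the handle. The hand's narrow side then faces the lid, and the scoop lies diagonally in the tub.

```bash
python3 -m inch '[50,-66,0,-5,22, 100,-132,0,-10,22, 144,-200,0,-16,22, 168,-234,0,-16,22, 192,-267,0,-16,22, 216,-300,-20,-16,22, 240,-334,-40,-16,22, 264,-367,-60,-16,22, 288,-401,-80,-16,22, 288,-401,-80,-16,22]' 20; python3 -m inch '[0,0,0,0,22,0,0,0,0,22,0,0,0,0,22,0,0,0,0,22]'
python3 - <<'E'
from h import *
im=snap("wrist","w1");s=robot.read_state();print(s["tool_pos"],s["orientation"],s["opening"],s["t"])
c=np.array([.5094,.1889,.042]);h=R.from_euler("z",-158,degrees=True).apply([.104,0,0])
print(proj("w1",c),proj("w1",c+h),proj("w1",s["tool_pos"]))
E
```

```text
t: 0.93
tool_pos: [0.4426, 0.2305, 0.1664]
orientation: [0.964, 2.99, 0.001]
force: [0.5, 0.1, -0.3]
opening: 0.0306
gripper_force: 0.0
t: 1.27
tool_pos: [0.4415, 0.2334, 0.1673]
orientation: [0.963, 2.99, 0.001]
force: [0.2, -0.6, 0.6]
opening: 0.0203
gripper_force: 0.0
[0.44147132 0.23362467 0.16739166] [9.61538514e-01 2.99042026e+00 1.17136579e-03] 0.020428628327539146 1.3167
[328.84233991 279.46107137] [230.00475776 223.75304414] [325.09582288 261.97949111]
```

View pics/w1.png

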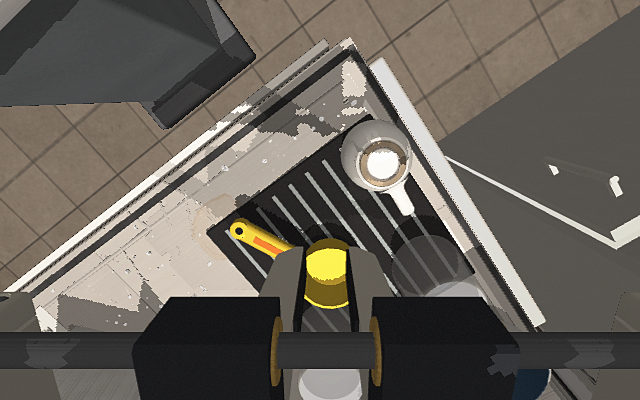

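The wrist view shows the handle tip at about (231,229) and the cup rim centred near (328,273). Projecting my estimate gives (230,224) and (329,279), so I'll refine the yaw from colour masks.

```bash
python3 - <<'E'
from h import *
from scipy.optimize import least_squares
def mask(f):
    im=cv2.imread(f"pics/{f}.png");h=cv2.cvtColor(im,cv2.COLOR_BGR2HSV);m=cv2.inRange(h,(8,120,70),(35,255,255))
    m=cv2.morphologyEx(m,cv2.MORPH_CLOSE,np.ones((3,3)))
    n,l,s,_=cv2.connectedComponentsWithStats(m);return (l==1+np.argmax(s[1:,4])).astype(np.uint8)*255
def model(p,f,shape):
    x,y,a=p;Rz=R.from_euler("z",a);out=np.zeros(shape,np.uint8);t=np.linspace(0,2*np.pi,60)
    def fill(P):
        q=proj(f,Rz.apply(P)+[x,y,.006]);cv2.fillConvexPoly(out,cv2.convexHull((q*16).astype(np.int32)),255,shift=4)
    ring=lambda r,z:np.c_[r*np.cos(t)-.036,r*np.sin(t),0*t+z]
    fill(np.r_[ring(.032,.036),ring(.027,0.)])
    fill(np.array([[X,Y,Z] for X in(-.01,.068) for Y in(-.009,.009) for Z in(.024,.036)]))
    return out
import itertools
ms=mask("top0"),mask("w1");print([cv2.countNonZero(m) for m in ms],[cv2.boundingRect(m) for m in ms])
# top only + wrist handle region
ok=ms[0].shape; roi=np.zeros(ok,np.uint8);roi[:,:285]=255;roi[:280,305:350]=255
def cost(p,w=1):
    a=cv2.countNonZero(cv2.bitwise_xor(ms[0],model(p,"top0",ok)))
    b=cv2.countNonZero(cv2.bitwise_and(roi,cv2.bitwise_xor(ms[1],model(p,"w1",ok))))
    return 4*a+w*b
from scipy.optimize import minimize
for w in(0,1):
    r=minimize(cost,[.476,.1755,np.radians(-158)],args=(w,),method="Nelder-Mead",options=dict(initial_simplex=[[.476,.1755,-2.75],[.481,.1755,-2.75],[.476,.181,-2.75],[.476,.1755,-2.65]]))
    x,y,a=r.x;print(w,r.x,np.degrees(a),r.fun,"cup",x-.036*np.cos(a),y-.036*np.sin(a))
E
```

```text
[841, 2681] [(247, 209, 34, 55), (304, 238, 45, 71)]
0 [ 0.47709047  0.1760395  -2.72301073] -156.0170221441007 216.0 cup 0.5099824522485673 0.19067225261538556
1 [ 0.47714476  0.17609438 -2.74286908] -157.15482197347603 1887.0 cup 0.5103208232209844 0.190071100126131
```

```bash
python3 -m inch '[25,-34,-30,0,22, 50,-68,-60,0,22, 50,-68,-75,0,22, 50,-68,-90,0,22, 50,-68,-105,0,22, 50,-68,-105,0,22]'
python3 - <<'E'
from h import *
im=snap("wrist","w2");s=robot.read_state();print(s["tool_pos"],s["force"],s["t"])
cv2.imwrite("pics/w2c.png",cv2.resize(im[120:360,160:480],None,fx=2,fy=2))
E
```

```text
t: 1.82
tool_pos: [0.4894, 0.1648, 0.0588]
orientation: [-0.961, -2.986, 0.004]
force: [-0.8, -0.3, -0.0]
opening: 0.0204
gripper_force: 0.0
[0.49019659 0.1651025  0.06054891] [0.90180713 0.13858394 1.47328029] 1.8667
```

View pics/w2c.png

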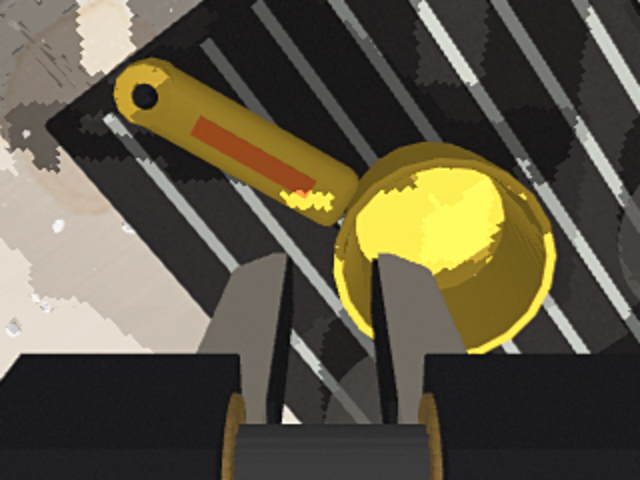

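The fingers straddle the cup's left wall, with the tips at (285,255) and (378,255) and the wall between them. The handle is clear. Descending and closing.

```bash
python3 -m inch '[1,0,-12,0,22, 1,0,-25,0,22, 1,0,-38,0,22, 1,0,-38,0,22, 1,0,-38,0,0, 1,0,-38,0,0, 1,0,-38,0,0, 1,0,-38,0,0,1,0,-38,0,0]' 20
```

```text
t: 2.62
tool_pos: [0.4941, 0.1649, 0.0255]
orientation: [0.964, 2.988, 0.003]
force: [-2.7, 1.4, 5.6]
opening: 0.0042
gripper_force: 19.6
```

```bash
python3 -m inch '[0,0,8,0,0, 0,0,16,0,0, 0,0,30,0,0, 0,0,50,0,0, 0,0,70,0,0, 0,0,90,0,0,0,0,110,0,0,0,0,130,0,0,0,0,140,0,0]'
python3 - <<'E'
from h import *
im=snap("wrist","w3");s=robot.read_state();print(s["tool_pos"],s["force"],s["t"],s["opening"])
cv2.imwrite("pics/w3c.png",cv2.resize(im[120:360,160:480],None,fx=1.5,fy=1.5))
E
```

```text
t: 3.37
tool_pos: [0.4941, 0.1644, 0.1676]
orientation: [0.964, 2.986, 0.003]
force: [0.5, 0.6, 0.0]
opening: 0.0029
gripper_force: 20.0
[0.49494644 0.16463529 0.16875113] [1.07508058 0.36734324 2.04532641] 3.4167 0.0028169390392649564
```

View pics/w3c.png

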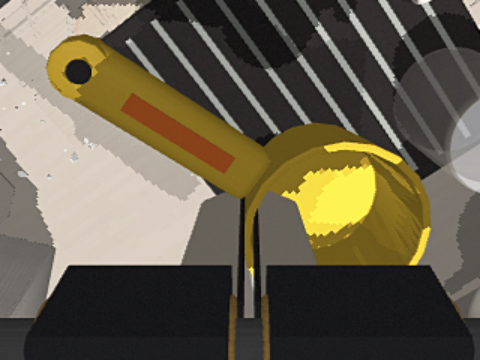

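The scoop is held: the wall is between the pads (opening 2.8 mm) and the handle points up-left, hole at crop (76,70). I'll work out its yaw in the hand and the move to the tub.

```bash
python3 - <<'E'
from h import *
s=robot.read_state();p=s["tool_pos"];M=R.from_rotvec(s["orientation"]).as_matrix();ty=M[:,1];print("tooly deg",np.degrees(np.arctan2(ty[1],ty[0])))
for dz in(-.01,0,.01):
    h=ray("w3",160+76/1.5,120+70/1.5,p[2]-.0195+.036+dz)
    u=h-p; u[2]=0;al=np.degrees(np.arctan2(u[1],u[0]));
    print(dz,h,"dist",np.linalg.norm(u),"ang",al)
# expected dist from TCP to hole with delta
for d in(24,28,32,36):
    c=np.array([.031*np.cos(np.radians(d)),.031*np.sin(np.radians(d))]) # grip pt in frame handle-x, cup origin
    v=np.array([.0975,0])-c;print(d,np.linalg.norm(v),"hole dir vs tool line",d-np.degrees(np.arctan2(v[1],v[0])), np.degrees(np.arctan2(v[1],v[0])))
E
```

```text
tooly deg 54.2390173667538
-0.01 [0.42100836 0.15266428 0.17525113] dist 0.07490090345396788 ang -170.80328196391895
0 [0.42129843 0.15652423 0.18525113] dist 0.07409331749308379 ang -173.71518804832647
0.01 [0.42158849 0.16038419 0.19525113] dist 0.0734810235004328 ang -176.68341104841508
24 0.07031975333112651 hole dir vs tool line 34.32940700294706 -10.329407002947057
28 0.07162284412928452 hole dir vs tool line 39.724031790464515 -11.724031790464513
32 0.07308077215474947 hole dir vs tool line 44.99026453869974 -12.990264538699739
36 0.07467758880014434 hole dir vs tool line 50.12275337196763 -14.12275337196763
```

```bash
python3 -m inch '[-24,-29,0,-7,0, -48,-58,0,-14,0, -72,-87,0,-21,0, -95,-115,0,-28,0, -99,-145,0,-35,0, -102,-175,0,-42,0, -105,-205,0,-49,0, -107,-235,0,-56,0, -110,-260,0,-63,0,-110,-285,0,-70,0]'
python3 -m inch '[0,0,0,-7,0,0,0,0,-14,0,0,0,0,-21,0,0,0,0,-28,0,0,0,0,-35,0,0,0,0,-36,0]'
python3 -m inch '[0,0,0,0,0,0,0,0,0,0]'
```

```text
t: 4.25
tool_pos: [0.3818, -0.122, 0.1632]
orientation: [-2.511, -1.887, 0.001]
force: [0.7, 0.1, -1.2]
opening: 0.0028
gripper_force: 20.0
t: 4.75
tool_pos: [0.3824, -0.1206, 0.163]
orientation: [-2.971, -1.02, 0.001]
force: [0.6, -0.3, -0.3]
opening: 0.0026
gripper_force: 20.0
t: 4.92
tool_pos: [0.3826, -0.1206, 0.1634]
orientation: [-2.966, -1.035, 0.001]
force: [-0.2, 0.3, -0.2]
opening: 0.003
gripper_force: 20.0
```

```bash
python3 -m inch '[25,0,0,0,0,50,0,0,0,0,75,-1,0,0,0,95,-1,0,0,0,115,-2,0,-1,0,115,-2,0,-1,0,115,-2,0,-1,0]'
python3 - <<'E'
from h import *
a=snap("top","top1");b=snap("side","side1");s=robot.read_state();print(s["tool_pos"],s["force"])
A=cv2.resize(a[160:290,320:460],None,fx=2.8,fy=2.8,interpolation=3);B=cv2.resize(b[130:330,225:425],(364,364),interpolation=3)
cv2.imwrite("pics/m1.png",np.hstack([A,B[:364]] if len(A)==364 else [A]))
E
```

```text
t: 5.5
tool_pos: [0.4979, -0.1225, 0.1632]
orientation: [-2.975, -1.008, 0.002]
force: [0.1, 0.5, -1.0]
opening: 0.0026
gripper_force: 20.0
[ 0.49710375 -0.12255329  0.16344054] [-0.32615334 -0.39241959 -0.5332325 ]
```

View pics/m1.png

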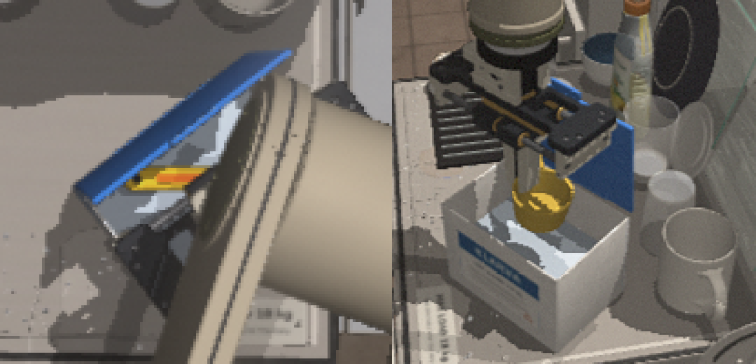

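The scoop hangs over the tub mouth clear of the lid (handle end at crop 130,180 in the top view), cup upright. Lowering.

```bash
python3 -m inch '[0,0,-15,0,0,0,0,-30,0,0,0,0,-45,0,0,0,0,-55,0,0,0,0,-65,0,0,0,0,-72,0,0,0,0,-76,0,0,0,0,-76,0,0]'; python3 -m inch '[0,0,-2,0,0,0,0,-4,0,0,0,0,-6,0,0,0,0,-6,0,0]'
```

```text
t: 6.27
tool_pos: [0.4973, -0.1226, 0.0871]
orientation: [-2.976, -1.003, 0.001]
force: [0.0, 0.4, -0.8]
opening: 0.003
gripper_force: 20.0
t: 6.6
tool_pos: [0.4988, -0.1227, 0.083]
orientation: [2.976, 1.003, 0.003]
force: [-1.6, 1.3, 6.8]
opening: 0.0028
gripper_force: 20.2
```

```bash
python3 -m inch '[0,0,1,0,12,0,0,1,0,12,0,0,1,0,12,0,0,1,0,12,0,0,10,0,12,0,0,25,0,12,0,0,50,0,12,0,0,80,0,12,0,0,120,0,12,0,0,160,0,12]'
python3 -m inch '[-35,-10,20,0,0,-70,-20,20,0,0,-105,-25,20,0,0,-105,-25,20,0,0]'
python3 - <<'E'
from h import *
a=snap("top","top2");b=snap("side","side2");s=robot.read_state();print(s["tool_pos"],s["force"],s["t"])
A=cv2.resize(a[160:290,320:460],None,fx=2.8,fy=2.8,interpolation=3);B=cv2.resize(b[130:330,225:425],(364,364),interpolation=3)
cv2.imwrite("pics/m2.png",np.hstack([A,B]))
E
```

```text
t: 7.43
tool_pos: [0.497, -0.1224, 0.2433]
orientation: [-2.976, -1.003, 0.002]
force: [0.4, 0.2, 0.7]
opening: 0.0112
gripper_force: 0.0
t: 7.77
tool_pos: [0.3889, -0.1482, 0.2628]
orientation: [2.977, 1.001, -0.001]
force: [-0.1, -0.6, -0.3]
opening: 0.0006
gripper_force: 0.0
[ 0.39238321 -0.14807287  0.26290083] [ 0.61341563 -0.27618929 -0.09901208] 7.8667
```

View pics/m2.png

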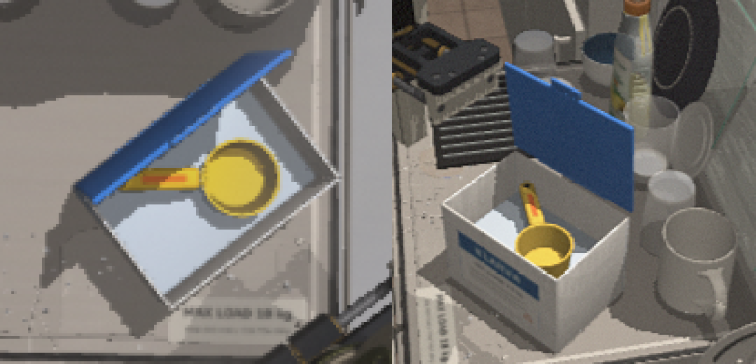

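Top and side views show the scoop lying flat and upright on the powder, cup at crop (240,178), with the lid still open at about 85°. I'll take the hand over the lid and down behind it.

```bash
python3 -m inch '[0,0,35,0,0,37,17,35,0,0,74,34,35,0,0,111,51,35,0,0,148,68,35,0,0,183,85,35,0,0,183,85,35,0,0,183,85,35,0,0]'; python3 -m inch '[0,0,-20,0,0,0,0,-40,0,0,0,0,-60,0,0,0,0,-60,0,0]'
python3 - <<'E'
from h import *
p=robot.read_state()["tool_pos"];e=np.array([.7923,.6101])
for th in(85,80,75,65,55,45,35,25,15,10,5,0,-1.5):
    t=np.radians(th);x=.067-.105*np.cos(t)+.002*np.sin(t)+.0075;z=.124+.105*np.sin(t)+.002*np.cos(t)
    w=np.r_[np.array([.5076,-.1145])+x*e,z];print(th,((w-p)*1000).round())
b=snap("side","side3")
E
```

```text
t: 8.53
tool_pos: [0.5773, -0.0609, 0.2942]
orientation: [-2.973, -1.007, 0.006]
force: [-0.7, 0.3, -0.2]
opening: 0.0004
gripper_force: 0.0
t: 8.87
tool_pos: [0.5735, -0.0626, 0.2327]
orientation: [-2.975, -1.002, 0.008]
force: [-0.7, 0.8, -0.9]
opening: 0.0004
gripper_force: 0.0
85 [-13. -11.  -4.]
80 [-20. -16.  -5.]
75 [-27. -22.  -7.]
65 [-41. -32. -13.]
55 [-53. -42. -22.]
45 [-65. -51. -33.]
35 [-74. -58. -47.]
25 [-82. -64. -63.]
15 [-87. -68. -80.]
10 [-89. -69. -89.]
5 [-90. -70. -98.]
0 [ -90.  -70. -107.]
-1.5 [ -90.  -70. -109.]
```

```bash
python3 -m inch '[-7,-6,-4,0,0, -13,-11,-4,0,0, -20,-16,-5,0,0, -27,-22,-7,0,0, -34,-27,-10,0,0, -41,-32,-13,0,0, -47,-37,-17,0,0, -53,-42,-22,0,0, -59,-47,-27,0,0, -65,-51,-33,0,0]'
python3 - <<'E'
from h import *
b=snap("side","side4");print(robot.read_state()["tool_pos"])
cv2.imwrite("pics/s4.png",cv2.resize(b[100:330,225:435],None,fx=2,fy=2))
E
```

```text
t: 9.75
tool_pos: [0.5103, -0.1143, 0.2033]
orientation: [2.977, 1.003, -0.0]
force: [0.7, 0.3, 0.4]
opening: 0.0005
gripper_force: 0.4
[ 0.50883988 -0.11464255  0.20165685]
```

View pics/s4.png

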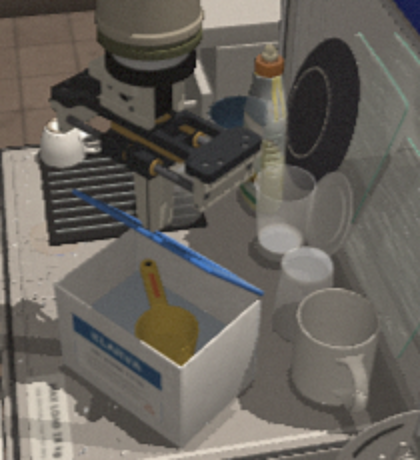

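The lid follows the finger and stands at about 45°; the tub hasn't moved. Lowering the rest of the way slowly.

```bash
python3 -m inch '[-5,-4,-7,0,0, -9,-7,-14,0,0, -13,-10,-22,0,0, -17,-13,-30,0,0, -20,-15,-38,0,0, -22,-17,-47,0,0, -23,-18,-52,0,0, -24,-18,-56,0,0, -25,-19,-60,0,0,-25,-19,-64,0,0]'
python3 -m inch '[0,0,-3,0,0,0,0,-6,0,0,0,0,-9,0,0,0,0,-10,0,0,0,0,-11,0,0,0,0,-11,0,0]'
```

```text
t: 10.63
tool_pos: [0.4859, -0.1327, 0.1396]
orientation: [2.977, 1.003, 0.0]
force: [0.5, 0.1, 0.4]
opening: 0.0007
gripper_force: 0.2
t: 11.13
tool_pos: [0.4859, -0.1326, 0.1287]
orientation: [-2.977, -1.003, 0.0]
force: [0.1, -0.2, 0.2]
opening: 0.0004
gripper_force: 0.0
```

```bash
python3 -m inch '[0,0,-1,0,0,0,0,-2,0,0,0,0,-3,0,0,0,0,-3,0,0]'; python3 -m inch '[0,0,-1,0,0,0,0,-1,0,0,0,0,-1,0,0]'
```

```text
t: 11.47
tool_pos: [0.4861, -0.1328, 0.1262]
orientation: [2.977, 1.003, 0.0]
force: [0.0, 0.5, 1.5]
opening: 0.0004
gripper_force: 1.0
t: 11.72
tool_pos: [0.4861, -0.1328, 0.126]
orientation: [2.977, 1.003, 0.001]
force: [-4.1, 2.2, 9.1]
opening: 0.0003
gripper_force: 4.9
```

```bash
python3 -m inch '[0,0,-1,0,0,0,0,-1,0,0,0,0,5,0,0,0,0,20,0,0,0,0,50,0,0,0,0,80,0,0,0,0,120,0,0]'; python3 -m inch '[-35,0,0,0,0,-70,35,0,0,0,-105,70,0,0,0,-105,110,20,0,0,-105,150,20,0,0,-105,190,20,0,0,-105,190,20,0,0]'
python3 - <<'E'
from h import *
from scipy.optimize import least_squares
out=[]
P=[]
for n in("top","side"):
    im=snap(n,n+"9");m=cv2.inRange(cv2.cvtColor(im,cv2.COLOR_BGR2HSV),(100,130,60),(125,255,255));
    m[:,:330 if n=="top" else 225]=0;m[:160 if n=="top" else 150]=0;m[:,440:]=0;m[300:]=0
    k,l,s,_=cv2.connectedComponentsWithStats(m);i=1+np.argmax(s[1:,4]);P.append((n+"9",(l==i).astype(np.uint8)*255));print(n,s[i])
def cost(p):
    x,y,a,q=p;c=0
    for f,m in P:
        o=np.zeros_like(m)
        for W,r0,r1 in((.087,0,.127),(.02,.12,.136)):
            L=np.array([[.067-r*np.cos(q)+h*np.sin(q),s*W,.124+r*np.sin(q)+h*np.cos(q)] for r in(r0,r1) for s in(-1,1) for h in(.002,-.003)])
            g=proj(f,R.from_euler("z",a).apply(L)+[x,y,0]);cv2.fillConvexPoly(o,cv2.convexHull((g*16).astype(np.int32)),255,shift=4)
        c+=cv2.countNonZero(cv2.bitwise_xor(o,m))
    return c
from scipy.optimize import minimize
b=np.array([.5076,-.1145,.656,.03]);S=np.vstack([b]+[b+d for d in np.diag([.008,.008,.05,.08])])
r=minimize(cost,b,method="Nelder-Mead",options=dict(initial_simplex=S));print(r.x,r.fun,cost(b))
for q in(-.04,0,.03,.06,.1,.2):print(q,cost([*r.x[:3],q]))
E
```

```text
t: 12.3
tool_pos: [0.4845, -0.1322, 0.2437]
orientation: [-2.974, -1.002, 0.005]
force: [1.2, -1.1, 0.5]
opening: 0.0006
gripper_force: 0.0
t: 12.88
tool_pos: [0.3804, 0.062, 0.2658]
orientation: [-2.974, -1.008, -0.005]
force: [-0.0, -0.5, 0.5]
opening: 0.0006
gripper_force: 0.0
top [ 348  181   92   91 4564]
side [ 251  210  105   74 4062]
[ 0.50738539 -0.11669146  0.68066107  0.03855414] 492.0 551
-0.04 713
0 603
0.03 564
0.06 515
0.1 780
0.2 1382
```

```bash
python3 -c "
from plant import robot,job
print(job.close_job())"
```

```text
the job is handed in; nothing more can be done
None
```

The scoop lies upright on the powder and the lid was pressed down until it stopped with about 9 N at rim height, with the tub within about 2 mm of its start; the job is handed in, but its result was not reported, and the last camera fit put the lid at about 0.04 rad, too coarse to confirm it is shut within that limit.

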